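# Roll the bisque roller to the mark with a block and chock it

## Robot

A 6-joint arm with a two-finger parallel gripper is mounted at the origin on a cart in front of the work surface, level with it; the furniture and walls round the work are solid. World frame = base frame: x ahead of the robot, y to its left, z up, the work surface at z = 0. Lengths are in mm, angles in degrees, forces in N, time in s.
With the tool pointing down it reaches from about 300 to 850 mm from the base axis. Payload 4.2 kg.
Tool frame: the origin (TCP) lies at the very end of the fingers, on their centre line; the grasp point (between the pads) lies 19 mm behind it (env.grip_point_offset is the distance from the TCP to the grasp point, in mm); z points along the fingers, y is the line along which they close (so a half turn about z gives the same grasp; the last joint's range is limited). The gripper opens to 91 mm and grips with 3 to 60 N. Pads are 32 mm wide; open, the fingers measure 118 mm over their backs; the gripper's body (76 mm by 178 mm) begins 60 mm behind the grasp point.
Start: joints at [69.442, 18.312, 89.639, -0, 72.044, -1.146], TCP at [191.107, 542.329, 213.976] pointing down, gripper open.
Joint ranges: [-177.97, 177.97], [-48.28, 115.42], [12.27, 149.76], [-77.06, 257.06], [2.81, 150.46], [-146.56, 146.56]. Speed limits (degrees/s): [147.25, 147.25, 180, 180, 180, 180].

## Interface

Orientations are given as [roll, pitch, yaw] about the fixed x, y, z axes, in that order (R = Rz(yaw) Ry(pitch) Rx(roll)).
In Python, from workcell import env gives the robot as it stands. The module is installed in compiled form; this text tells all that it offers.
- The arm moves only by the tool arm_command, never from a script. Its argument "rows" is a list of rows, each an object with "delta_pos": the shift along the tool's x, y, z in mm, a list of three; "roll": the turn about the tool's z in units of 5 degrees (1.0 is 5 degrees); "jaw": the opening in per cent of the stroke, from 0 (shut) to 100 (fully open). A call has 1 to 20 rows; each row is the pose to reach, as a shift and turn from the pose commanded when the call began, along the tool's axes at that moment; what a row does not reach only later rows make up. A row lasts 1/12 s, in which the tool goes at most 41.7 mm and 7.16 degrees, less where a joint would pass 70% of its speed; a pose out of reach is approached as far as the arm can. A call with a gripper value outside its range is refused whole. The fingers move at their own pace and stop on an object; "squeeze" is the grip in N (left out, the last holds). Time passes only in rows, so rows that repeat a pose let the fingers close. It gives the time, the measured TCP pose, the force, the opening and the grip force at its end, in the units of the state.
- env.state(): the state, without advancing time (a new reading comes with each control period).
- env.grab_frame(name): name is "side" or "top" or "wrist"; returns a dict with "img" (384x512x3 uint8, blue, green, red), "z_map" (384x512 float32, mm along the optical axis (not along the pixel's ray), 0 where there is no reading), "fov_y" (degrees; the focal length in pixels is half the picture's height over the tangent of half this angle, whatever the lens; pixels are square), "cx", "cy" (the principal point, pixels), "dist" ([k1, k2, p1, p2, k3] as OpenCV has them; the pictures are not rectified), "R" (3x3) and "t" (3): a world point X has camera coordinates R X + t; the wrist camera has in their place "T_tool_cam" (4x4, takes a point from camera to tool coordinates, whose origin is the TCP and whose axes are the flange's). Camera axes: x right, y down, z forward; pixel columns grow to the right and rows downward; lengths in mm; the calibration is good to about 2 mm. A picture is of the moment at which its call begins: read the wrist's pose just before it.
- env.job_done(): hands the job in; it is judged then, once.
The state is a dict: "time_s": time; "qpos": joint angles; "qvel": joint speeds; "effort": joint torques, N m; "ee_pos": TCP position; "ee_rot": TCP orientation; "force": force on the tool from outside, world axes, zero at the start; "torque": the same for the moment, N m; "gripper_width": finger opening in mm; "gripper_force": force on a finger pad.
Only numpy, scipy, OpenCV 4.12 (cv2) and the standard library are available. Lean on these libraries where they do the work, as an engineer would, in place of code of your own. Each camera call takes 0.05 s, during which the arm holds its last target. There are 200 camera calls.

## Task

Pick up the wooden block and use its flat underside, laid on top of the clay roller, to roll the roller out of its trough and along the board until it lies centred over the strip of masking tape. The roller is brittle: press lightly (6 N or so is plenty; more than 20 N, even for a moment, may crack it), touch it only with the block, and do not shove it along from the side. Then set the block flat on the board, end-on close behind the middle of the roller on the trough side (a gap of a few millimetres at most), as a chock; let go and leave the other things where they are.

Things in the scene. Friction and masses are not known exactly. Their poses are not given: they have to be found in the camera images.
- board: fixed plywood rolling board on the bench, 280 mm long (its x, the rolling direction), 150 mm wide (y), 18 mm thick; origin at the centre of its underside. A fence 10 mm wide, 12 mm high runs along each long edge, 130 mm clear between them. A trough 16 mm wide, 7 mm deep runs across it, centred at x = -65 mm; the tape mark lies on its +x side
- trough (a point): centre of the trough's mouth, level with the board's top (18 mm above the bench)
- mark: strip of masking tape stuck across the board (12 mm wide in x, 126 mm long in y, paper thin, no obstacle); origin at its centre on the board's top, axes parallel to the board's; 55 to 80 mm from the trough in the board's +x
- roller: loose solid clay roller, 52 mm diameter, 120 mm long, about 0.35 kg (varies); origin at its centre, y its axis, x and z turn with it. Starts in the trough, axis 24.7 mm above the board's top (26 mm on the flat: it rises 1.3 mm climbing out, and needs a few newtons of pressing or the block slips). Without slip it moves half as far as the block. Rolls with slight resistance, stays where left
- block: loose wooden block 45 (x) x 90 (y) x 30 mm (z), about 0.07 kg; origin at the centre of its underside; grasp it across its 45 mm from above by its upper half, underside clear of the fingertips. Starts flat on the bench, on the right or the left of the board. Pressed on the roller it is stiff: about 10 N per mm. Travel over the tall bowls at x 0.35-0.5, y 0.5-0.7 m
- tape: bystander: roll of masking tape lying flat, 69 mm across, 18 mm high; origin at the centre of its underside
- tile: bystander: flat glaze test tile 50 x 50 x 9 mm; origin at the centre of its underside
- jar: bystander: lidded glaze jar, 50 mm across, 56 mm high; origin at the centre of its underside
- pot: bystander: small round pot, 63 mm across, 55 mm high; origin at the centre of its underside
- rib: bystander: wooden throwing rib, 52 x 91 x 9 mm; origin at the centre of its underside
Mind the look-alikes: they are no part of the job. Several things look just like the block: the one meant starts farthest to the robot's left.

How it is judged:
By the outcome, as a careful person would: the job done as asked, in the order asked, and still so for the second after the job is handed in, with the robot touching nothing.
It also fails if it takes over 64 s, if anything falls off the work surface, if the arm or the gripper's body presses on something with over 40 N, if the wrist force passes 120 N, or if a joint passes its speed limit or range.

## Working session

There is one attempt and no reset: what is moved stays moved. The work goes in short steps, Python scripts to look and compute and a tool call to move; the robot and the scene stay as the last step left them, time stands still between calls to the robot, and variables do not carry over. Pictures are saved under pics/ and viewed, at most 10 in all, crops included, and the job is handed in when it is done.

Besides the shell and the picture viewer there is one more tool, called after "Call:" by a JSON object that holds its "op" and its "data", one argument or row to a line. arm_command: Moves the arm, as the interface text tells. Its arguments: {"type":"object","properties":{"rows":{"type":"array"},"squeeze":{"type":"number"}},"required":["rows"]}

```bash
mkdir -p pics; cat > h.py <<'E'
import numpy as np, cv2
from workcell import env
def K(f):
    h=f["img"].shape[0]; fl=h/2/np.tan(np.radians(f["fov_y"])/2)
    return np.array([[fl,0,f["cx"]],[0,fl,f["cy"]],[0,0,1.]])
def pose(f,st=None):
    "camera->world R,t"
    if "R" in f: 
        R=np.array(f["R"]).T; return R,-R@np.array(f["t"])
    from scipy.spatial.transform import Rotation as Ro
    Rt=Ro.from_euler('xyz',st["ee_rot"],degrees=True).as_matrix(); T=np.array(f["T_tool_cam"])
    return Rt@T[:3,:3], Rt@T[:3,3]+np.array(st["ee_pos"])
def cast(f,px,z,st=None):
    R,t=pose(f,st); u=cv2.undistortPoints(np.array(px,float).reshape(-1,1,2),K(f),np.array(f["dist"],float)).reshape(-1,2)
    d=np.c_[u,np.ones(len(u))]@R.T
    return t+d*((z-t[2])/d[:,2])[:,None]
def cloud(f,st=None):
    h,w=f["z_map"].shape; v,u=np.mgrid[:h,:w]
    p=cv2.undistortPoints(np.c_[u.ravel(),v.ravel()].astype(float).reshape(-1,1,2),K(f),np.array(f["dist"],float)).reshape(-1,2)
    R,t=pose(f,st); z=f["z_map"].ravel().astype(float)
    X=(np.c_[p,np.ones(len(p))]*z[:,None])@R.T+t; X[z==0]=np.nan
    return X.reshape(h,w,3)
E
python3 - <<'E'
from h import *
st=env.state(); print(st)
for n in("side","top","wrist"):
    f=env.grab_frame(n); np.save(f"{n}.npy",f,allow_pickle=True); cv2.imwrite(f"pics/{n}0.png",f["img"]); R,t=pose(f,st); print(n,t.round(),R[:,2].round(2),f["fov_y"])
a=[cv2.imread(f"pics/{n}0.png") for n in("side","top")]
E
```

```text
{'time_s': 0.0, 'qpos': array([ 6.94416593e+01,  1.83523833e+01,  8.97062924e+01, -1.49126195e-03,
        7.20422554e+01, -1.14509791e+00]), 'qvel': array([-0.0756332 ,  0.02362453, -0.04505886,  0.01488871,  0.00076618,
       -0.03576003]), 'effort': array([-9.65056970e-04, -4.12471211e+01, -2.31968486e+01,  7.28436001e-02,
        4.58265329e-02, -1.33359613e-04]), 'ee_pos': array([190.94338771, 541.84517468, 213.11359732]), 'ee_rot': array([-1.79899061e+02, -5.99526647e-04,  1.60587218e+02]), 'force': array([ 0.12286445,  0.27097118, -0.60110595]), 'torque': array([-0.03888692, -0.02694065, -0.00851485]), 'gripper_force': 0.0, 'gripper_width': 90.83022434261551}
side [  72. 1192.  965.] [ 0.28 -0.76 -0.58] 48.036198436118156
top [ 304.  -33. 1050.] [ 0.22  0.04 -0.98] 55.7496725011813
wrist [121. 566. 384.] [ 0.25 -0.09 -0.96] 69.05110662715566
```

View pics/top0.png

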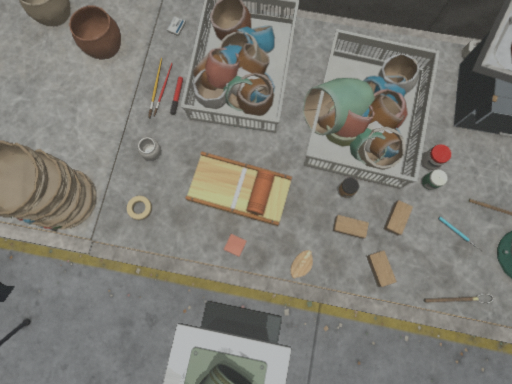

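View pics/side0.png

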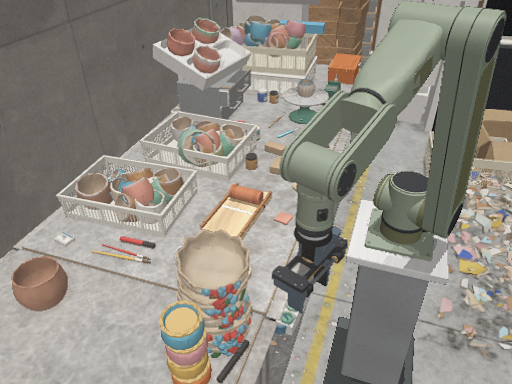

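The top view shows three look-alike blocks: A at (351,227), B at (399,217) and C at (381,269). The board is at (240,187), the roller at (261,191), the tape mark at (241,187), the tape roll at (139,208), the tile at (235,245), the rib at (302,264) and the dark jar at (348,187). The robot's left is image left, so A is the one meant. In the side view the arm stands beside the tall bowls at (213,290).

```bash
python3 - <<'E'
from h import *
f=np.load("top.npy",allow_pickle=True).item(); C=cloud(f); H=C[...,2]
hsv=cv2.cvtColor(f["img"],cv2.COLOR_BGR2HSV)
for n,(u,v) in dict(A=(351,227),B=(399,217),C=(381,269),bench=(320,210),roller=(261,191),mark=(241,187),boardL=(215,180),boardR=(280,198),fence=(240,163),jar=(348,187),tile=(235,245),rib=(302,264),bowl=(60,190),bowl2=(15,180),pot=(149,148)).items():
    print(n,C[v,u].round(1),hsv[v,u])
print("bowls max z",np.nanmax(H[140:230,0:100]))
def comp(mask,seed,name,z):
    n,l=cv2.connectedComponents(mask.astype(np.uint8)); m=(l==l[seed[1],seed[0]]).astype(np.uint8)
    c=max(cv2.findContours(m,0,2)[0],key=cv2.contourArea).reshape(-1,2)
    P=cast(f,c,z)[:,:2].astype(np.float32); r=cv2.minAreaRect(P); print(name,m.sum(),r, cv2.boxPoints(r).round(1).tolist())
for n,s in dict(A=(351,227),B=(399,217),C=(381,269)).items(): comp((H>18)&(H<50),s,n,30)
crop=lambda a,b,c,d:f["img"][b:d,a:c]
i1=cv2.resize(crop(180,145,300,230),None,fx=6,fy=6,interpolation=2)
i1=cv2.resize(i1,(560,397)); i2=cv2.resize(crop(325,205,365,245),(200,200))
o=np.zeros((397,770,3),np.uint8);o[:,:560]=i1;o[:200,565:765]=i2;cv2.imwrite("pics/crop1.png",o)
E
```

```text
A [ 499.5 -265.3   34.6] [ 17  81 158]
B [ 555.3 -394.3   32.6] [ 17  79 158]
C [ 401.4 -362.6   31.9] [ 17  80 157]
bench [ 5.379e+02 -1.768e+02  3.000e-01] [ 23   7 139]
roller [543.2   2.2  68.5] [ 10 133 172]
mark [556.1  64.1  16.1] [ 23  48 182]
boardL [561.  143.2  18.7] [ 21  80 184]
boardR [545.8 -54.4  18.4] [ 26  68 183]
fence [622.9  80.7  31.7] [ 13 121 148]
jar [ 607.  -236.2   54.5] [10 13 61]
tile [387.2  45.9   9.3] [  7  98 179]
rib [ 372.4 -150.2   13.4] [ 19  61 179]
bowl [418.5 469.9 196.2] [ 17  48 123]
bowl2 [418.4 567.1 215.4] [ 18  49 151]
pot [623.1 364.4   2.8] [ 38  11 183]
bowls max z 293.55197206147216
A 521 ((504.0623779296875, -265.8890075683594), (90.81608581542969, 46.26594161987305), 87.06913757324219) [[478.6000061035156, -310.1000061035156], [524.7999877929688, -312.3999938964844], [529.5, -221.6999969482422], [483.29998779296875, -219.39999389648438]]
B 547 ((555.8541259765625, -394.19952392578125), (47.84010314941406, 94.8013687133789), 75.38671112060547) [[504.0, -405.3999938964844], [595.7000122070312, -429.29998779296875], [607.7999877929688, -383.0], [516.0, -359.1000061035156]]
C 573 ((403.2425842285156, -364.3818054199219), (89.37936401367188, 48.72068786621094), 28.683853149414062) [[352.29998779296875, -364.5], [375.70001220703125, -407.20001220703125], [454.1000061035156, -364.29998779296875], [430.79998779296875, -321.6000061035156]]
```

View pics/crop1.png

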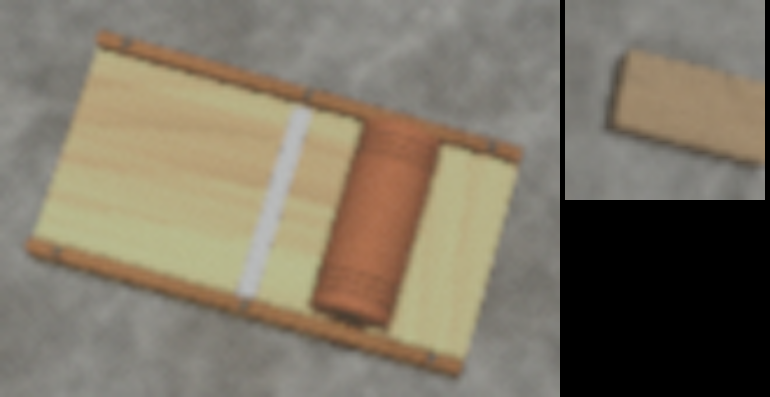

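The crop shows the white mark strip at crop (275,200), left of the roller at (375,220), and the near end of block A at right (690,110). I'll lift clear of the bowls and hover over the board.

Call:
{"op": "arm_command", "data": {
  "rows": [
    {"delta_pos":[0,0,-42],"roll":0,"jaw":100},
    {"delta_pos":[0,0,-84],"roll":0,"jaw":100},
    {"delta_pos":[0,0,-126],"roll":0,"jaw":100},
    {"delta_pos":[-31,-23,-126],"roll":0,"jaw":100},
    {"delta_pos":[-63,-46,-126],"roll":1,"jaw":100},
    {"delta_pos":[-94,-69,-126],"roll":2,"jaw":100},
    {"delta_pos":[-125,-92,-126],"roll":3,"jaw":100},
    {"delta_pos":[-157,-115,-126],"roll":4.3,"jaw":100},
    {"delta_pos":[-188,-138,-126],"roll":5.7,"jaw":100},
    {"delta_pos":[-220,-161,-126],"roll":7,"jaw":100},
    {"delta_pos":[-251,-184,-126],"roll":8.3,"jaw":100},
    {"delta_pos":[-282,-207,-126],"roll":9.6,"jaw":100},
    {"delta_pos":[-314,-230,-126],"roll":11,"jaw":100},
    {"delta_pos":[-345,-253,-126],"roll":12.3,"jaw":100},
    {"delta_pos":[-376,-276,-126],"roll":13.6,"jaw":100},
    {"delta_pos":[-408,-300,-126],"roll":15,"jaw":100},
    {"delta_pos":[-439,-322,-126],"roll":16.2,"jaw":100},
    {"delta_pos":[-470,-345,-126],"roll":17.1,"jaw":100},
    {"delta_pos":[-470,-345,-126],"roll":17.1,"jaw":100},
    {"delta_pos":[-470,-345,-126],"roll":17.1,"jaw":100}
  ]
}}

```text
time_s: 1.82
ee_pos: [520.2, 59.2, 339.1]
ee_rot: [-179.9, 0.0, 74.9]
force: [-0.2, 0.7, 0.3]
gripper_width: 90.8
gripper_force: 0.0
```

```bash
python3 - <<'E'
from h import *
st=env.state(); f=env.grab_frame("wrist"); print(st["time_s"],st["ee_pos"],st["ee_rot"],st["qpos"].round(1),st["force"])
np.save("w1.npy",[f,st],allow_pickle=True); cv2.imwrite("pics/w1.png",f["img"])
E
```

```text
1.8167 [520.21436017  59.20247928 339.05355539] [-1.79896338e+02  1.90849649e-02  7.49143368e+01] [ 5.2 10.6 82.4  0.  87.1 20.3] [-0.20777131  0.71175429  0.33412339]
```

View pics/w1.png

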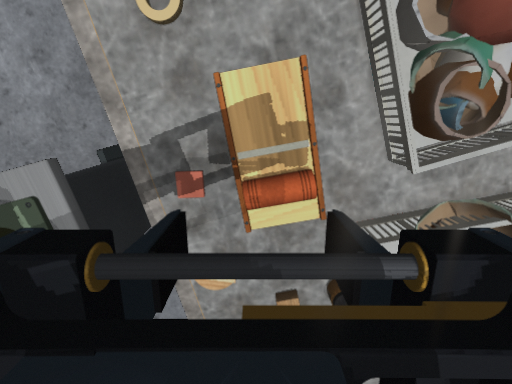

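The wrist view shows the board with corners (215,72), (305,57), (325,218), (248,230). The mark strip is at (275,148), the roller at (280,188) and the tile at (190,183).

```bash
python3 - <<'E'
from h import *
def run(f,st,bseed,mk,rs,nm):
    hsv=cv2.cvtColor(f["img"],cv2.COLOR_BGR2HSV); C=cloud(f,st); H=C[...,2]
    def comp(mask,s):
        n,l=cv2.connectedComponents(mask.astype(np.uint8)); m=(l==l[s[1],s[0]]).astype(np.uint8)
        return max(cv2.findContours(m,0,2)[0],key=cv2.contourArea).reshape(-1,2),m
    col=(hsv[...,1]>60)|((hsv[...,1]<60)&(H>10))
    c,m=comp((H>9)&(H<85)&(np.hypot(C[...,0]-550,C[...,1]-60)<190),bseed)
    P=cast(f,c,30,st)[:,:2].astype(np.float32); r=cv2.minAreaRect(P); print(nm,"board",r)
    # mark: low saturation inside eroded board
    inn=cv2.erode(m,np.ones((5,5)))
    mm=(hsv[...,1]<60)&(inn>0)&(abs(H-18)<6)
    c,mk_m=comp(mm,mk); P=cast(f,c,18,st)[:,:2].astype(np.float32); r=cv2.minAreaRect(P); print(" mark",mk_m.sum(),r)
    c,rm=comp((H>34)&(H<85)&(np.hypot(C[...,0]-550,C[...,1]-60)<150),rs)
    X=C[rm>0]; print(" roller n",rm.sum(),"zmax",np.percentile(X[:,2],[50,95,99]), "mean",X.mean(0))
    # top ridge: axis as points above 62
    T=X[X[:,2]>np.percentile(X[:,2],70)]; print(" ridge",T.mean(0)); 
    P=X[:,:2]-X[:,:2].mean(0); w,v=np.linalg.eigh(P.T@P); print(" axis ang",np.degrees(np.arctan2(v[1,1],v[0,1])))
    print(" boardz",np.nanmedian(H[inn>0]), "bench z", C[bseed[1]-0,bseed[0]])
    return
f=np.load("top.npy",allow_pickle=True).item(); run(f,None,(215,180),(241,187),(261,191),"top")
f,st=np.load("w1.npy",allow_pickle=True); run(f,st,(262,90),(285,146),(280,188),"wrist")
E
```

```text
top board ((551.1563110351562, 69.58793640136719), (280.8350524902344, 152.87672424316406), 85.35382080078125)
 mark 119 ((580.078369140625, 68.91290283203125), (16.799762725830078, 72.9713134765625), 86.2386245727539)
 roller n 781 zmax [64.3592753  69.78910887 71.75013739] mean [542.11451608   3.33970174  62.38837388]
 ridge [543.00981027   4.29378781  68.60365595]
 axis ang 175.29407159576047
 boardz 18.437715905009554 bench z [560.98668454 143.22751476  18.68737496]
wrist board ((553.4622192382812, 69.25321960449219), (277.9789123535156, 150.9507293701172), 85.1900863647461)
 mark 196228 ((485.2829895019531, -60.032501220703125), (735.9642944335938, 1123.0670166015625), 74.99776458740234)
 roller n 2198 zmax [64.96235616 69.00318348 69.57883846] mean [546.43444763  10.12141118  62.69608689]
 ridge [546.02288642   5.29492519  68.24659072]
 axis ang 175.02485360347097
 boardz 18.311858269763206 bench z [560.02810239 169.62583136  18.25173957]
```

```bash
cat >> h.py <<'E'
BO=np.array([552.6,69.4]); BA=np.radians(85.25)
ex=np.array([np.cos(BA),np.sin(BA)]); ey=np.array([-ex[1],ex[0]])
def b2w(x,y,z): 
    p=BO+np.outer(np.ravel(x),ex)+np.outer(np.ravel(y),ey); return np.c_[p,np.full(len(p),z)]
def w2b(p): d=np.asarray(p)[...,:2]-BO; return np.stack([d@ex,d@ey],-1)
def proj(f,X,st=None):
    R,t=pose(f,st); r,_=cv2.Rodrigues(R.T); return cv2.projectPoints(X,r,-R.T@t,K(f),np.array(f["dist"],float))[0].reshape(-1,2)
def rect(f,st,xs,ys,z):
    g=np.array([proj(f,b2w(xs,np.full(len(xs),y),z),st) for y in ys]).astype(np.float32)
    return cv2.remap(f["img"],g[...,0],g[...,1],cv2.INTER_LINEAR)
E
python3 - <<'E'
from h import *
xs=np.arange(-45,60,.5); ys=np.arange(-50,51,10.)
for n,(f,st) in dict(top=(np.load("top.npy",allow_pickle=True).item(),None),w=np.load("w1.npy",allow_pickle=True)).items():
    im=rect(f,st,xs,ys,18); s=cv2.cvtColor(im,cv2.COLOR_BGR2HSV)[...,1].astype(float)
    for y,r in zip(ys,s):
        r=cv2.GaussianBlur(r[None],(0,0),2)[0]; i=np.argmin(r); base=np.percentile(r,60); th=(r[i]+base)/2
        a=i
        while a>0 and r[a]<th:a-=1
        b=i
        while b<len(r)-1 and r[b]<th:b+=1
        print(n,y,xs[a],xs[b],(xs[a]+xs[b])/2)
E
```

```text
top -50.0 -5.0 8.5 1.75
top -40.0 -5.0 8.5 1.75
top -30.0 -5.0 9.0 2.0
top -20.0 -5.0 9.0 2.0
top -10.0 -5.0 9.0 2.0
top 0.0 -5.0 8.5 1.75
top 10.0 -5.5 8.5 1.5
top 20.0 -5.0 8.5 1.75
top 30.0 -5.0 8.5 1.75
top 40.0 -5.0 8.5 1.75
top 50.0 -5.0 8.0 1.5
w -50.0 -5.0 8.0 1.5
w -40.0 -5.0 8.0 1.5
w -30.0 -5.0 8.0 1.5
w -20.0 -5.0 8.0 1.5
w -10.0 -5.5 8.0 1.25
w 0.0 -5.0 8.0 1.5
w 10.0 -5.0 8.0 1.5
w 20.0 -5.0 8.0 1.5
w 30.0 -5.0 7.5 1.25
w 40.0 -5.0 7.5 1.25
w 50.0 -5.0 7.5 1.25
```

Board origin is about (552.6, 69.4) at 85.25°, and the mark is at board x = 1.6, so the roller must travel about 66.5 mm. Now to hover over block A.

Call:
{"op": "arm_command", "data": {
  "rows": [
    {"delta_pos":[-40,9,0],"roll":-0.5,"jaw":85},
    {"delta_pos":[-80,18,20],"roll":-1,"jaw":85},
    {"delta_pos":[-120,26,40],"roll":-1.5,"jaw":85},
    {"delta_pos":[-160,35,60],"roll":-2,"jaw":85},
    {"delta_pos":[-200,44,75],"roll":-2.42,"jaw":85},
    {"delta_pos":[-240,52,90],"roll":-2.42,"jaw":85},
    {"delta_pos":[-280,61,90],"roll":-2.42,"jaw":85},
    {"delta_pos":[-305,67,90],"roll":-2.42,"jaw":85},
    {"delta_pos":[-319,69.5,90],"roll":-2.42,"jaw":85},
    {"delta_pos":[-319,69.5,90],"roll":-2.42,"jaw":85},
    {"delta_pos":[-319,69.5,90],"roll":-2.42,"jaw":85}
  ]
}}

```text
time_s: 2.78
ee_pos: [504.9, -264.1, 250.0]
ee_rot: [-180.0, -0.1, 87.2]
force: [-0.5, -0.1, -1.2]
gripper_width: 77.3
gripper_force: 0.0
```

```bash
python3 - <<'E'
from h import *
st=env.state(); f=env.grab_frame("wrist"); print(st["time_s"],st["ee_pos"],st["ee_rot"],st["force"])
np.save("w2.npy",[f,st],allow_pickle=True)
C=cloud(f,st);H=C[...,2]
p=proj(f,np.array([[504,-266,30.]]),st)[0].astype(int); print(p)
m0=((H>18)&(H<42)).astype(np.uint8); n,l,s,c=cv2.connectedComponentsWithStats(m0)
for i in range(1,n):
    if s[i,4]>150:
        m=(l==i).astype(np.uint8); cc=max(cv2.findContours(m,0,2)[0],key=cv2.contourArea).reshape(-1,2)
        P=cast(f,cc,30,st)[:,:2].astype(np.float32); print(s[i],c[i].round(),cv2.minAreaRect(P), np.nanmedian(H[l==i]))
im=f["img"].copy(); cv2.circle(im,tuple(map(int,p)),3,(0,255,0)); cv2.imwrite("pics/w2.png",im)
E
```

```text
2.7833 [ 504.87801488 -264.13212505  249.96456341] [-1.79997605e+02 -8.22636874e-02  8.72104470e+01] [-0.46695215 -0.114004   -1.17832619]
[255 172]
[218   0  37  17 295] [232.   7.] ((490.2835388183594, -60.94581604003906), (16.988567352294922, 44.2335090637207), 87.27991485595703) 18.994127786551587
[255   0  31  18 154] [270.   7.] ((531.8826904296875, -63.498783111572266), (18.0664119720459, 36.70387649536133), 87.19857788085938) 18.616246712545944
[292   0  49  21 488] [320.   9.] ((587.502197265625, -67.93602752685547), (21.29702377319336, 58.47467041015625), 87.0015869140625) 19.039936666437086
[ 352   38   27  199 1419] [365. 134.] ((656.2684936523438, -236.44659423828125), (268.3079833984375, 11.323068618774414), 87.08405303955078) 29.0616896273458
[412  39  53   7 316] [438.  42.] ((741.0772705078125, -111.30325317382812), (6.760036468505859, 64.67909240722656), 86.75819396972656) 30.677335820223703
[ 240  141   33   63 1979] [256. 172.] ((504.3813781738281, -266.44580078125), (89.61190795898438, 44.79378890991211), 86.94127655029297) 29.74447194266736
[397 199  14  23 163] [403. 210.] ((716.48486328125, -334.17840576171875), (14.850587844848633, 39.649757385253906), 23.024246215820312) 36.42559907760551
[196 213  31  40 787] [209. 233.] ((423.64501953125, -355.1766357421875), (53.03794479370117, 47.08367919921875), 28.491422653198242) 29.564605529921835
[264 234  51  19 728] [288. 245.] ((550.186767578125, -377.3346252441406), (29.8127384185791, 76.8048095703125), 87.23683166503906) 29.579548571634405
```

View pics/w2.png

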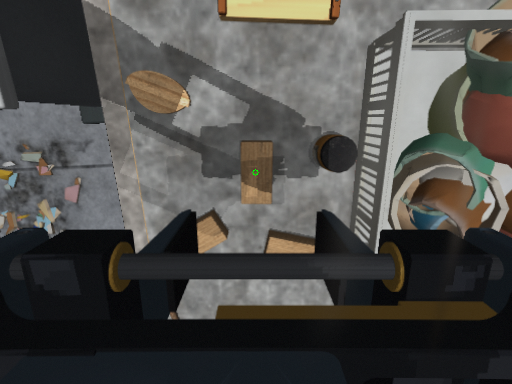

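The block I want sits at (256,172), centre (504.4, -266.4), size 89.6 x 44.8, yaw 86.9, with the fingers astride it. The jar at (336,153) is clear. Going down to grasp.

Call:
{"op": "arm_command", "data": {
  "rows": [
    {"delta_pos":[-2.3,-0.4,40],"roll":0.05,"jaw":85},
    {"delta_pos":[-2.3,-0.4,80],"roll":0.05,"jaw":85},
    {"delta_pos":[-2.3,-0.4,120],"roll":0.05,"jaw":85},
    {"delta_pos":[-2.3,-0.4,160],"roll":0.05,"jaw":85},
    {"delta_pos":[-2.3,-0.4,195],"roll":0.05,"jaw":85},
    {"delta_pos":[-2.3,-0.4,220],"roll":0.05,"jaw":85},
    {"delta_pos":[-2.3,-0.4,235],"roll":0.05,"jaw":85},
    {"delta_pos":[-2.3,-0.4,242],"roll":0.05,"jaw":85},
    {"delta_pos":[-2.3,-0.4,242],"roll":0.05,"jaw":85},
    {"delta_pos":[-2.3,-0.4,242],"roll":0.05,"jaw":85}
  ]
}}

```text
time_s: 3.67
ee_pos: [505.3, -266.7, 8.9]
ee_rot: [179.9, 0.0, 87.0]
force: [0.0, -1.5, 0.9]
gripper_width: 77.5
gripper_force: 0.0
```

Call:
{"op": "arm_command", "data": {
  "rows": [
    {"delta_pos":[0,0,0],"roll":0,"jaw":60},
    {"delta_pos":[0,0,0],"roll":0,"jaw":50},
    {"delta_pos":[0,0,0],"roll":0,"jaw":30},
    {"delta_pos":[0,0,0],"roll":0,"jaw":30},
    {"delta_pos":[0,0,0],"roll":0,"jaw":30},
    {"delta_pos":[0,0,0],"roll":0,"jaw":30},
    {"delta_pos":[0,0,0],"roll":0,"jaw":30},
    {"delta_pos":[0,0,0],"roll":0,"jaw":30},
    {"delta_pos":[0,0,0],"roll":0,"jaw":30},
    {"delta_pos":[0,0,0],"roll":0,"jaw":30}
  ],
  "squeeze": 50
}}

```text
time_s: 4.5
ee_pos: [504.5, -267.9, 8.4]
ee_rot: [180.0, 0.0, 86.9]
force: [-0.8, 1.3, 5.9]
gripper_width: 44.7
gripper_force: 50.0
```

Call:
{"op": "arm_command", "data": {
  "rows": [
    {"delta_pos":[0,0,-15],"roll":0,"jaw":30},
    {"delta_pos":[0,0,-40],"roll":0,"jaw":30},
    {"delta_pos":[0,0,-80],"roll":0,"jaw":30},
    {"delta_pos":[10,1,-115],"roll":0,"jaw":30},
    {"delta_pos":[45,5,-125],"roll":0.1,"jaw":30},
    {"delta_pos":[80,9,-125],"roll":0.2,"jaw":30},
    {"delta_pos":[120,14,-125],"roll":0.34,"jaw":30},
    {"delta_pos":[160,18,-125],"roll":0.34,"jaw":30},
    {"delta_pos":[200,23,-120],"roll":0.34,"jaw":30},
    {"delta_pos":[225,26,-110],"roll":0.34,"jaw":30},
    {"delta_pos":[237,27,-100],"roll":0.34,"jaw":30},
    {"delta_pos":[239.4,27.1,-90],"roll":0.34,"jaw":30},
    {"delta_pos":[239.4,27.1,-84],"roll":0.34,"jaw":30},
    {"delta_pos":[239.4,27.1,-82],"roll":0.34,"jaw":30},
    {"delta_pos":[239.4,27.1,-82],"roll":0.34,"jaw":30},
    {"delta_pos":[239.4,27.1,-82],"roll":0.34,"jaw":30}
  ]
}}

```text
time_s: 5.83
ee_pos: [544.2, -31.5, 90.0]
ee_rot: [180.0, 0.0, 85.1]
force: [0.8, -0.8, -0.1]
gripper_width: 44.5
gripper_force: 50.0
```

```bash
cat >> h.py <<'E'
def block(f,st,zlo,zhi,ztop):
    C=cloud(f,st);H=C[...,2]; B=w2b(C)
    tb=w2b(np.array(st["ee_pos"]))
    m=((H>zlo)&(H<zhi)&(np.hypot(*(B-tb).transpose(2,0,1))<75)).astype(np.uint8)
    cc=max(cv2.findContours(m,0,2)[0],key=cv2.contourArea).reshape(-1,2); P=cast(f,cc,ztop,st); b=w2b(P)
    print("tcp_b",tb.round(1),"mask x",b[:,0].min().round(1),b[:,0].max().round(1),"y",b[:,1].min().round(1),b[:,1].max().round(1),"area",m.sum(),"H",np.median(H[m>0]).round(1))
E
python3 - <<'E'
from h import *
F=[]
for i in range(3):
    st=env.state(); f=env.grab_frame("wrist"); F.append(st["force"]); print(st["time_s"],st["ee_pos"].round(1),w2b(st["ee_pos"]).round(1),st["ee_rot"].round(2),st["force"].round(2),st["gripper_width"])
np.save("w3.npy",[f,st],allow_pickle=True)
cv2.imwrite("pics/w3.png",f["img"])
block(f,st,95,125,111.6)
E
```

```text
5.8333 [544.2 -31.5  90. ] [-101.2    0. ] [1.7999e+02 1.0000e-02 8.5130e+01] [ 0.83 -0.77 -0.1 ] 44.526106803911894
5.8833 [544.4 -31.3  90.2] [-101.1   -0.2] [1.7996e+02 1.0000e-02 8.5130e+01] [-0.13  0.38 -0.71] 44.454196716482755
5.9333 [544.5 -31.2  90.4] [-100.9   -0.2] [179.94   0.    85.14] [ 0.36  0.58 -1.3 ] 44.84053974113996
tcp_b [-100.9   -0.2] mask x -104.0 -52.8 y -37.0 36.0 area 9677 H 111.9
```

View pics/w3.png

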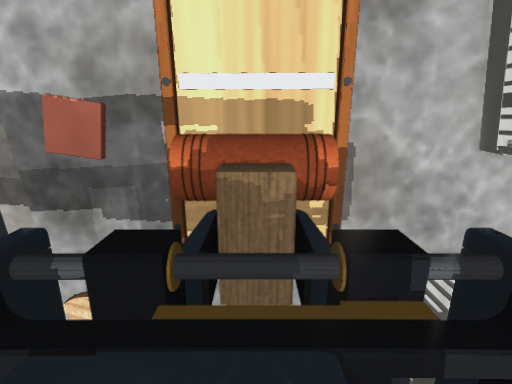

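The block is held over the roller: its front end is at (256,170), the roller at (256,160) and the mark at (256,81), all aligned. Next I lower it gently.

Call:
{"op": "arm_command", "data": {
  "rows": [
    {"delta_pos":[0,0,4],"roll":0,"jaw":30},
    {"delta_pos":[0,0,8],"roll":0,"jaw":30},
    {"delta_pos":[0,0,10.5],"roll":0,"jaw":30},
    {"delta_pos":[0,0,11.5],"roll":0,"jaw":30},
    {"delta_pos":[0,0,12],"roll":0,"jaw":30},
    {"delta_pos":[0,0,12],"roll":0,"jaw":30},
    {"delta_pos":[0,0,12],"roll":0,"jaw":30}
  ]
}}

```text
time_s: 6.57
ee_pos: [544.2, -30.0, 77.9]
ee_rot: [180.0, -0.0, 85.2]
force: [0.3, -0.0, -0.9]
gripper_width: 44.8
gripper_force: 50.0
```

Call:
{"op": "arm_command", "data": {
  "rows": [
    {"delta_pos":[0,0,0.3],"roll":0,"jaw":30},
    {"delta_pos":[0,0,0.5],"roll":0,"jaw":30},
    {"delta_pos":[0,0,0.5],"roll":0,"jaw":30}
  ]
}}

```text
time_s: 6.82
ee_pos: [544.2, -30.0, 77.5]
ee_rot: [180.0, -0.0, 85.2]
force: [0.8, -0.4, -0.2]
gripper_width: 44.4
gripper_force: 50.0
```

Call:
{"op": "arm_command", "data": {
  "rows": [
    {"delta_pos":[0,0,0.3],"roll":0,"jaw":30},
    {"delta_pos":[0,0,0.3],"roll":0,"jaw":30},
    {"delta_pos":[0,0,0.3],"roll":0,"jaw":30}
  ]
}}

```text
time_s: 7.07
ee_pos: [544.1, -30.1, 77.1]
ee_rot: [-180.0, -0.0, 85.2]
force: [-0.1, 0.1, -0.6]
gripper_width: 44.6
gripper_force: 50.0
```

Call:
{"op": "arm_command", "data": {
  "rows": [
    {"delta_pos":[0,0,0.3],"roll":0,"jaw":30},
    {"delta_pos":[0,0,0.3],"roll":0,"jaw":30},
    {"delta_pos":[0,0,0.3],"roll":0,"jaw":30}
  ]
}}

```text
time_s: 7.32
ee_pos: [544.2, -30.1, 76.9]
ee_rot: [180.0, -0.0, 85.2]
force: [-0.8, 0.2, 0.0]
gripper_width: 44.6
gripper_force: 50.0
```

Call:
{"op": "arm_command", "data": {
  "rows": [
    {"delta_pos":[0,0,0.3],"roll":0,"jaw":30},
    {"delta_pos":[0,0,0.3],"roll":0,"jaw":30},
    {"delta_pos":[0,0,0.3],"roll":0,"jaw":30}
  ]
}}

```text
time_s: 7.57
ee_pos: [544.2, -30.1, 76.9]
ee_rot: [180.0, -0.0, 85.2]
force: [-0.8, 0.4, 3.3]
gripper_width: 44.8
gripper_force: 50.0
```

Call:
{"op": "arm_command", "data": {
  "rows": [
    {"delta_pos":[0,0,0.3],"roll":0,"jaw":30},
    {"delta_pos":[0,0,0.3],"roll":0,"jaw":30},
    {"delta_pos":[0,0,0.3],"roll":0,"jaw":30}
  ]
}}

```text
time_s: 7.82
ee_pos: [544.2, -30.0, 76.8]
ee_rot: [180.0, -0.0, 85.2]
force: [-2.0, -0.3, 6.8]
gripper_width: 44.5
gripper_force: 50.0
```

Contact at about z 76.8, now 6.8 N. I'll start the climb following the rise.

Call:
{"op": "arm_command", "data": {
  "rows": [
    {"delta_pos":[1,0,-0.12],"roll":0,"jaw":30},
    {"delta_pos":[2,0,-0.25],"roll":0,"jaw":30},
    {"delta_pos":[3,0,-0.39],"roll":0,"jaw":30},
    {"delta_pos":[4,0,-0.5],"roll":0,"jaw":30},
    {"delta_pos":[4,0,-0.5],"roll":0,"jaw":30}
  ]
}}

```text
time_s: 8.23
ee_pos: [544.6, -26.2, 77.4]
ee_rot: [180.0, 0.0, 85.3]
force: [-1.4, -1.3, 6.1]
gripper_width: 44.9
gripper_force: 50.0
```

Call:
{"op": "arm_command", "data": {
  "rows": [
    {"delta_pos":[1,0,-0.1],"roll":0,"jaw":30},
    {"delta_pos":[2,0,-0.2],"roll":0,"jaw":30},
    {"delta_pos":[3,0,-0.29],"roll":0,"jaw":30},
    {"delta_pos":[4,0,-0.37],"roll":0,"jaw":30},
    {"delta_pos":[5,0,-0.45],"roll":0,"jaw":30},
    {"delta_pos":[6,0,-0.52],"roll":0,"jaw":30},
    {"delta_pos":[6,0,-0.52],"roll":0,"jaw":30}
  ]
}}

```text
time_s: 8.82
ee_pos: [545.1, -20.1, 78.0]
ee_rot: [180.0, 0.0, 85.3]
force: [-2.3, 0.3, 5.7]
gripper_width: 44.8
gripper_force: 50.0
```

Call:
{"op": "arm_command", "data": {
  "rows": [
    {"delta_pos":[1,0,-0.05],"roll":0,"jaw":30},
    {"delta_pos":[2,0,-0.09],"roll":0,"jaw":30},
    {"delta_pos":[3,0,-0.12],"roll":0,"jaw":30},
    {"delta_pos":[4,0,-0.15],"roll":0,"jaw":30},
    {"delta_pos":[5,0,-0.16],"roll":0,"jaw":30},
    {"delta_pos":[6,0,-0.17],"roll":0,"jaw":30},
    {"delta_pos":[6,0,-0.17],"roll":0,"jaw":30}
  ]
}}

```text
time_s: 9.4
ee_pos: [545.6, -13.9, 78.2]
ee_rot: [180.0, -0.0, 85.2]
force: [-1.8, 0.5, 6.8]
gripper_width: 44.2
gripper_force: 50.0
```

```bash
cat >> h.py <<'E'
def roller(n="wrist"):
    st=env.state(); f=env.grab_frame(n); hsv=cv2.cvtColor(f["img"],cv2.COLOR_BGR2HSV)
    C=cloud(f,st); B=w2b(C); H=C[...,2]; out=[]
    # roller crest from depth at the outer parts of the roller (block covers the middle)
    for s in (-1,1):
        m=(H>36)&(H<85)&(s*B[...,1]>38)&(s*B[...,1]<52)&(abs(B[...,0]+25)<80)&(hsv[...,0]<14)&(hsv[...,1]>120)
        X=np.c_[B[m],H[m]]
        A=np.c_[2*X[:,0],2*X[:,2],np.ones(len(X))]; p=np.linalg.lstsq(A,X[:,0]**2+X[:,2]**2,rcond=None)[0]
        # fixed-radius fit
        from scipy.optimize import least_squares
        q=least_squares(lambda q:np.hypot(X[:,0]-q[0],X[:,2]-q[1])-26,[X[:,0].mean(),44],loss='soft_l1').x
        out.append((len(X),q.round(2)))
    print(n,st["time_s"],"tcp_b",w2b(st["ee_pos"]).round(1),st["ee_pos"][2].round(2),"F",st["force"].round(1),"roller",out); return f,st
E
python3 -c "
from h import *
roller();roller('top')"
```

```text
wrist 9.4 tcp_b [-83.6   0.1] 78.2 F [-1.8  0.5  6.8] roller [(1436, array([-57.29,  43.88])), (1424, array([-57.28,  43.89]))]h.py:49: RuntimeWarning: Mean of empty slice.
  q=least_squares(lambda q:np.hypot(X[:,0]-q[0],X[:,2]-q[1])-26,[X[:,0].mean(),44],loss='soft_l1').x
  ret = ret.dtype.type(ret / rcount)
Traceback (most recent call last):
  File "h.py", line 49, in roller
    q=least_squares(lambda q:np.hypot(X[:,0]-q[0],X[:,2]-q[1])-26,[X[:,0].mean(),44],loss='soft_l1').x
      ~~~~~~~~~~~~~^^^^^^^^^^^^^^^^^^^^^^^^^^^^^^^^^^^^^^^^^^^^^^^^^^^^^^^^^^^^^^^^^^^^^^^^^^^^^^^^^
ValueError: Initial guess is outside of provided bounds
```

The roller is out of the trough at x = -57.3, square and without slip. Continuing to roll it.

Call:
{"op": "arm_command", "data": {
  "rows": [
    {"delta_pos":[1.5,0,0],"roll":0,"jaw":30},
    {"delta_pos":[4,0,0],"roll":0,"jaw":30},
    {"delta_pos":[7,0,0],"roll":0,"jaw":30},
    {"delta_pos":[10,0,0],"roll":0,"jaw":30},
    {"delta_pos":[13,0,0],"roll":0,"jaw":30},
    {"delta_pos":[16,0,0],"roll":0,"jaw":30},
    {"delta_pos":[18.5,0,0],"roll":0,"jaw":30},
    {"delta_pos":[20,0,0],"roll":0,"jaw":30},
    {"delta_pos":[20,0,0],"roll":0,"jaw":30}
  ]
}}

```text
time_s: 10.25
ee_pos: [547.2, 6.2, 78.2]
ee_rot: [180.0, -0.0, 85.3]
force: [-3.0, 0.2, 6.6]
gripper_width: 44.9
gripper_force: 50.0
```

Call:
{"op": "arm_command", "data": {
  "rows": [
    {"delta_pos":[1.5,0,0],"roll":0,"jaw":30},
    {"delta_pos":[4,0,0],"roll":0,"jaw":30},
    {"delta_pos":[7,0,0],"roll":0,"jaw":30},
    {"delta_pos":[10,0,0],"roll":0,"jaw":30},
    {"delta_pos":[13,0,0],"roll":0,"jaw":30},
    {"delta_pos":[16,0,0],"roll":0,"jaw":30},
    {"delta_pos":[18.5,0,0],"roll":0,"jaw":30},
    {"delta_pos":[20,0,0],"roll":0,"jaw":30},
    {"delta_pos":[20,0,0],"roll":0,"jaw":30}
  ]
}}

```text
time_s: 11.0
ee_pos: [548.9, 26.1, 78.2]
ee_rot: [180.0, -0.0, 85.3]
force: [-0.9, -0.4, 7.4]
gripper_width: 44.8
gripper_force: 50.0
```

```bash
python3 -c "
from h import *
roller()"
```

```text
wrist 11.0 tcp_b [-43.4   0.1] 78.24 F [-0.9 -0.4  7.4] roller [(1136, array([-37.22,  43.88])), (1129, array([-37.17,  43.81]))]
```

Call:
{"op": "arm_command", "data": {
  "rows": [
    {"delta_pos":[1.5,0,0],"roll":0,"jaw":30},
    {"delta_pos":[4,0,0],"roll":0,"jaw":30},
    {"delta_pos":[7.5,0,0],"roll":0,"jaw":30},
    {"delta_pos":[11,0,0],"roll":0,"jaw":30},
    {"delta_pos":[15,0,0],"roll":0,"jaw":30},
    {"delta_pos":[19,0,0],"roll":0,"jaw":30},
    {"delta_pos":[23,0,0],"roll":0,"jaw":30},
    {"delta_pos":[26.5,0,0],"roll":0,"jaw":30},
    {"delta_pos":[29,0,0],"roll":0,"jaw":30},
    {"delta_pos":[30,0,0],"roll":0,"jaw":30},
    {"delta_pos":[30,0,0],"roll":0,"jaw":30}
  ]
}}

```text
time_s: 11.97
ee_pos: [551.4, 56.0, 78.3]
ee_rot: [180.0, -0.0, 85.3]
force: [-2.3, 0.7, 7.6]
gripper_width: 44.9
gripper_force: 50.0
```

Call:
{"op": "arm_command", "data": {
  "rows": [
    {"delta_pos":[1.5,0,0],"roll":0,"jaw":30},
    {"delta_pos":[4,0,0],"roll":0,"jaw":30},
    {"delta_pos":[7.5,0,0],"roll":0,"jaw":30},
    {"delta_pos":[11,0,0],"roll":0,"jaw":30},
    {"delta_pos":[15,0,0],"roll":0,"jaw":30},
    {"delta_pos":[19,0,0],"roll":0,"jaw":30},
    {"delta_pos":[23,0,0],"roll":0,"jaw":30},
    {"delta_pos":[26.5,0,0],"roll":0,"jaw":30},
    {"delta_pos":[29,0,0],"roll":0,"jaw":30},
    {"delta_pos":[30,0,0],"roll":0,"jaw":30},
    {"delta_pos":[30,0,0],"roll":0,"jaw":30}
  ]
}}

```text
time_s: 12.88
ee_pos: [553.9, 85.9, 78.2]
ee_rot: [180.0, -0.0, 85.3]
force: [-2.0, 0.2, 7.2]
gripper_width: 44.8
gripper_force: 50.0
```

```bash
python3 -c "
from h import *
f,st=roller()
f=env.grab_frame('top'); cv2.imwrite('pics/t2.png',f['img'])"
```

```text
wrist 12.8833 tcp_b [16.5  0.1] 78.25 F [-2.   0.2  7.2] roller [(295, array([-7.19, 43.96])), (289, array([-7.17, 43.91]))]
```

Call:
{"op": "arm_command", "data": {
  "rows": [
    {"delta_pos":[1.5,0,0],"roll":0,"jaw":30},
    {"delta_pos":[4,0,0],"roll":0,"jaw":30},
    {"delta_pos":[7,0,0],"roll":0,"jaw":30},
    {"delta_pos":[10,0,0],"roll":0,"jaw":30},
    {"delta_pos":[13,0,0],"roll":0,"jaw":30},
    {"delta_pos":[15.5,0,0],"roll":0,"jaw":30},
    {"delta_pos":[17,0,0],"roll":0,"jaw":30},
    {"delta_pos":[17.6,0,0],"roll":0,"jaw":30},
    {"delta_pos":[17.6,0,0],"roll":0,"jaw":30},
    {"delta_pos":[17.6,0,0],"roll":0,"jaw":30},
    {"delta_pos":[17.6,0,0],"roll":0,"jaw":30}
  ]
}}

```text
time_s: 13.9
ee_pos: [555.3, 103.2, 78.2]
ee_rot: [180.0, -0.0, 85.2]
force: [-2.2, 0.5, 7.3]
gripper_width: 44.4
gripper_force: 50.0
```

Call:
{"op": "arm_command", "data": {
  "rows": [
    {"delta_pos":[0,0,-0.3],"roll":0,"jaw":30},
    {"delta_pos":[0,0,-0.7],"roll":0,"jaw":30},
    {"delta_pos":[0,0,-1.5],"roll":0,"jaw":30},
    {"delta_pos":[0,0,-4],"roll":0,"jaw":30},
    {"delta_pos":[0,0,-10],"roll":0,"jaw":30},
    {"delta_pos":[0,0,-25],"roll":0,"jaw":30},
    {"delta_pos":[0,0,-50],"roll":0,"jaw":30},
    {"delta_pos":[-25,0,-65],"roll":0,"jaw":30},
    {"delta_pos":[-60,0,-70],"roll":0,"jaw":30},
    {"delta_pos":[-98,0,-70],"roll":0,"jaw":30},
    {"delta_pos":[-138,0,-70],"roll":0,"jaw":30},
    {"delta_pos":[-150,0,-70],"roll":0,"jaw":30},
    {"delta_pos":[-150,0,-70],"roll":0,"jaw":30},
    {"delta_pos":[-150,0,-70],"roll":0,"jaw":30}
  ]
}}

```text
time_s: 15.07
ee_pos: [542.8, -46.6, 147.5]
ee_rot: [180.0, -0.0, 85.1]
force: [-0.2, 1.7, -1.3]
gripper_width: 44.7
gripper_force: 50.0
```

```bash
python3 - <<'E'
from h import *
f,st=roller(); f,st=roller()
cv2.imwrite("pics/w4.png",f["img"]); np.save("w4.npy",[f,st],allow_pickle=True)
# block front edge: held block, top at tcp+21.6; cloud near it
C=cloud(f,st);H=C[...,2];B=w2b(C);tb=w2b(st["ee_pos"]); zt=st["ee_pos"][2]+21.6
m=(abs(H-zt)<8)&(abs(B[...,1]-tb[1])<18)&(abs(B[...,0]-tb[0])<70); b=B[m]; h=H[m]
print("block x rel tcp",np.percentile(b[:,0]-tb[0],[0.2,99,99.8]),"med top rel",np.median(h)-st["ee_pos"][2])
X=b[:,0]-tb[0]; print("tilt slope (z per x)",np.polyfit(X,h,1)[0])
E
```

```text
wrist 15.0667 tcp_b [-116.4    0.2] 147.53 F [-0.2  1.7 -1.3] roller [(1058, array([ 1.18, 43.91])), (1066, array([ 1.21, 43.89]))]
wrist 15.1167 tcp_b [-115.7    0.2] 147.46 F [-0.2  1.2 -0.3] roller [(1061, array([ 1.18, 43.89])), (1060, array([ 1.19, 43.86]))]
block x rel tcp [-39.14268734  45.4984391   45.65946879] med top rel 21.507374871163904
tilt slope (z per x) -0.0035843517457523617
```

View pics/w4.png

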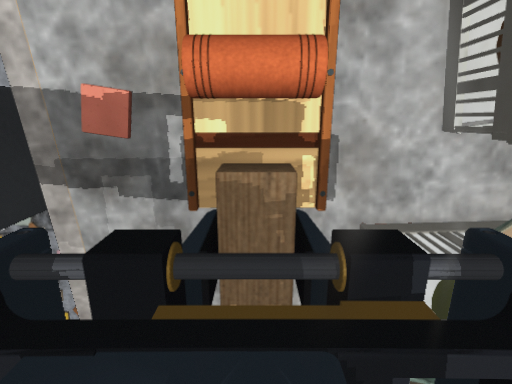

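The roller lies at x = 1.2 and hides the tape, at (255,66). The trough is at (255,140) and the block at (256,230) is level in the grip. I'll lower it behind the roller.

Call:
{"op": "arm_command", "data": {
  "rows": [
    {"delta_pos":[5,0,20],"roll":0,"jaw":30},
    {"delta_pos":[15,0,50],"roll":0,"jaw":30},
    {"delta_pos":[25,0,80],"roll":0,"jaw":30},
    {"delta_pos":[30,0,100],"roll":0,"jaw":30},
    {"delta_pos":[30,0,112],"roll":0,"jaw":30},
    {"delta_pos":[30,0,117],"roll":0,"jaw":30},
    {"delta_pos":[30,0,117],"roll":0,"jaw":30},
    {"delta_pos":[33,0,117],"roll":0,"jaw":30},
    {"delta_pos":[36,0,117],"roll":0,"jaw":30},
    {"delta_pos":[39,0,117],"roll":0,"jaw":30},
    {"delta_pos":[41,0,117],"roll":0,"jaw":30},
    {"delta_pos":[42.4,0,117],"roll":0,"jaw":30},
    {"delta_pos":[43,0,117],"roll":0,"jaw":30},
    {"delta_pos":[43,0,117],"roll":0,"jaw":30},
    {"delta_pos":[43,0,117],"roll":0,"jaw":30}
  ]
}}

```text
time_s: 16.42
ee_pos: [546.4, -3.6, 30.5]
ee_rot: [180.0, -0.0, 85.2]
force: [1.1, 0.9, -0.5]
gripper_width: 44.8
gripper_force: 50.0
```

```bash
python3 - <<'E'
from h import *
f,st=roller(); f,st=roller()
cv2.imwrite("pics/w5.png",f["img"][100:340]); np.save("w5.npy",[f,st],allow_pickle=True)
C=cloud(f,st);H=C[...,2];B=w2b(C);tb=w2b(st["ee_pos"])
m=(abs(H-st["ee_pos"][2]-21.6)<5)&(abs(B[...,1]-tb[1])<15)&(abs(B[...,0]-tb[0])<50); v,u=np.nonzero(m)
cols=np.unique(u); e=[cast(f,[[c,v[u==c].min()-.5]],st["ee_pos"][2]+21.8,st)[0] for c in cols]; e=w2b(np.array(e)); print("front edge x",np.percentile(e[:,0],[10,50,90]),len(cols), "rel tcp",np.median(e[:,0])-tb[0])
E
```

```text
wrist 16.4167 tcp_b [-73.3   0.2] 30.55 F [ 1.1  0.9 -0.5] roller [(3042, array([ 1.27, 43.92])), (3069, array([ 1.29, 43.9 ]))]
wrist 16.4667 tcp_b [-73.3   0.2] 30.48 F [-0.6 -0.3 -0.6] roller [(3047, array([ 1.27, 43.93])), (3070, array([ 1.27, 43.87]))]
front edge x [-23.27178686 -23.26549472 -23.26185239] 55 rel tcp 50.04855717369005
```

View pics/w5.png

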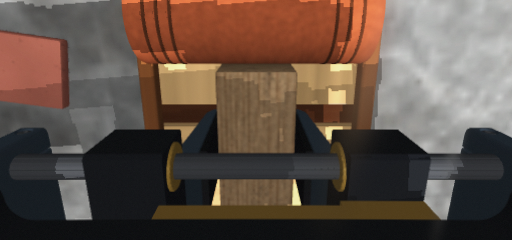

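The block's front edge, crop (256,67), lies just behind the roller's underside, and the block is square and centred. I need the front edge by colour.

```bash
python3 - <<'E'
from h import *
for n in("w3","w4","w5"):
    f,st=np.load(n+".npy",allow_pickle=True); zt=st["ee_pos"][2]+22; tb=w2b(st["ee_pos"])
    g=f["img"].astype(float); o=[]
    xs=np.arange(38,54,.25); r=rect(f,st,tb[0]+xs,tb[1]+np.arange(-15,16,3.),zt)
    h=cv2.cvtColor(r,cv2.COLOR_BGR2HSV); d=np.abs(np.diff(cv2.GaussianBlur(r.mean(0).astype(np.float32),(1,5),1),axis=0)).sum(1)
    print(n,"strongest edge rel tcp",xs[np.argsort(d)[-4:]],d.max().round(1)); print(r.mean(0)[::4].astype(int).tolist())
E
```

```text
w3 strongest edge rel tcp [50.   44.75 45.25 45.  ] 28.0
[[65, 90, 113], [66, 91, 114], [69, 95, 119], [71, 98, 122], [71, 98, 122], [72, 99, 124], [73, 100, 125], [62, 87, 109], [43, 59, 75], [39, 54, 68], [37, 51, 65], [34, 48, 60], [31, 49, 88], [34, 57, 120], [38, 64, 132], [37, 63, 131]]
w4 strongest edge rel tcp [50.25 49.5  50.   49.75] 52.8
[[65, 91, 113], [67, 93, 116], [70, 97, 121], [71, 98, 122], [71, 98, 123], [72, 100, 124], [73, 101, 126], [62, 85, 107], [43, 59, 75], [39, 54, 68], [37, 52, 65], [34, 47, 60], [62, 94, 118], [84, 127, 159], [88, 132, 165], [91, 137, 170]]
w5 strongest edge rel tcp [45.5  44.75 45.25 45.  ] 31.8
[[75, 103, 128], [76, 104, 129], [77, 106, 132], [78, 107, 133], [81, 112, 139], [83, 114, 142], [84, 115, 143], [72, 99, 124], [49, 68, 85], [45, 63, 79], [43, 60, 75], [39, 54, 69], [25, 40, 74], [25, 42, 87], [28, 46, 96], [30, 49, 102]]
```

Call:
{"op": "arm_command", "data": {
  "rows": [
    {"delta_pos":[0.7,0,0.5],"roll":0,"jaw":30},
    {"delta_pos":[1.4,0,1.5],"roll":0,"jaw":30},
    {"delta_pos":[1.4,0,2.5],"roll":0,"jaw":30},
    {"delta_pos":[1.4,0,3.3],"roll":0,"jaw":30},
    {"delta_pos":[1.4,0,3.8],"roll":0,"jaw":30},
    {"delta_pos":[1.4,0,4.1],"roll":0,"jaw":30},
    {"delta_pos":[1.4,0,4.1],"roll":0,"jaw":30},
    {"delta_pos":[1.4,0,4.1],"roll":0,"jaw":30}
  ]
}}

```text
time_s: 17.18
ee_pos: [546.4, -2.2, 26.4]
ee_rot: [-180.0, -0.0, 85.2]
force: [-0.3, 0.2, 0.5]
gripper_width: 44.8
gripper_force: 50.0
```

Call:
{"op": "arm_command", "data": {
  "rows": [
    {"delta_pos":[0,0,0.3],"roll":0,"jaw":30},
    {"delta_pos":[0,0,0.3],"roll":0,"jaw":30},
    {"delta_pos":[0,0,0.3],"roll":0,"jaw":30}
  ]
}}

```text
time_s: 17.43
ee_pos: [546.4, -2.1, 26.4]
ee_rot: [180.0, -0.0, 85.2]
force: [-1.7, 0.5, 4.9]
gripper_width: 44.7
gripper_force: 50.0
```

Call:
{"op": "arm_command", "data": {
  "rows": [
    {"delta_pos":[0,0,0.2],"roll":0,"jaw":30},
    {"delta_pos":[0,0,0.2],"roll":0,"jaw":30},
    {"delta_pos":[0,0,0.2],"roll":0,"jaw":30}
  ]
}}

```text
time_s: 17.68
ee_pos: [546.4, -2.1, 26.4]
ee_rot: [180.0, -0.0, 85.2]
force: [-2.5, 0.2, 7.3]
gripper_width: 44.7
gripper_force: 50.0
```

It is resting on the board. I'll release slowly and rise.

Call:
{"op": "arm_command", "data": {
  "rows": [
    {"delta_pos":[0,0,-0.4],"roll":0,"jaw":48},
    {"delta_pos":[0,0,-0.4],"roll":0,"jaw":52},
    {"delta_pos":[0,0,-0.4],"roll":0,"jaw":58},
    {"delta_pos":[0,0,-0.4],"roll":0,"jaw":66},
    {"delta_pos":[0,0,-0.4],"roll":0,"jaw":70},
    {"delta_pos":[0,0,-0.4],"roll":0,"jaw":70},
    {"delta_pos":[0,0,-0.4],"roll":0,"jaw":70}
  ],
  "squeeze": 10
}}

```text
time_s: 18.27
ee_pos: [546.5, -2.1, 26.1]
ee_rot: [-180.0, -0.0, 85.2]
force: [-0.2, 0.4, 0.3]
gripper_width: 64.2
gripper_force: 0.0
```

Call:
{"op": "arm_command", "data": {
  "rows": [
    {"delta_pos":[0,0,-5],"roll":0,"jaw":70},
    {"delta_pos":[0,0,-15],"roll":0,"jaw":70},
    {"delta_pos":[0,0,-35],"roll":0,"jaw":70},
    {"delta_pos":[0,0,-70],"roll":0,"jaw":70},
    {"delta_pos":[-10,0,-110],"roll":0,"jaw":70},
    {"delta_pos":[-30,0,-150],"roll":0,"jaw":70},
    {"delta_pos":[-50,0,-180],"roll":0,"jaw":70},
    {"delta_pos":[-50,0,-180],"roll":0,"jaw":70},
    {"delta_pos":[-50,0,-180],"roll":0,"jaw":70}
  ]
}}

```text
time_s: 19.02
ee_pos: [543.4, -52.9, 209.4]
ee_rot: [179.6, 0.0, 85.1]
force: [-0.3, 0.4, -0.2]
gripper_width: 64.1
gripper_force: 0.0
```

```bash
python3 - <<'E'
from h import *
f,st=roller(); f,st=roller(); f,st=roller()
cv2.imwrite("pics/w6.png",f["img"])
C=cloud(f,st);H=C[...,2];B=w2b(C)
m=((abs(H-48)<5)&(abs(B[...,1])<35)&(B[...,0]<-26.5)&(B[...,0]>-130)).astype(np.uint8)
cc=max(cv2.findContours(m,0,2)[0],key=cv2.contourArea).reshape(-1,2); b=w2b(cast(f,cc,48,st)).astype(np.float32)
print(cv2.minAreaRect(b),b.max(0),b.min(0),np.median(H[m>0]))
xs=np.arange(-45,-20,.5); r=rect(f,st,xs,np.arange(-12,13,3.),48).mean(0).astype(int); print([(x,*c) for x,c in zip(xs,r.tolist())][20:])
E
```

```text
wrist 19.0167 tcp_b [-122.6   -1. ] 209.38 F [-0.3  0.4 -0.2] roller [(676, array([ 1.14, 43.89])), (689, array([ 1.17, 43.86]))]
wrist 19.0667 tcp_b [-122.     0.3] 207.22 F [-0.3  1.2 -1. ] roller [(696, array([ 1.23, 43.98])), (695, array([ 1.23, 43.88]))]
wrist 19.1167 tcp_b [-121.6    1. ] 205.86 F [-0.5 -0.7 -0.1] roller [(699, array([ 1.17, 43.89])), (700, array([ 1.22, 43.89]))]
((-70.99258422851562, 0.6935920715332031), (44.7371826171875, 87.293701171875), 89.9738998413086) [-27.335922  23.06274 ] [-114.64408   -21.684107] 47.81343118971819
[(np.float64(-35.0), 65, 91, 114), (np.float64(-34.5), 65, 91, 114), (np.float64(-34.0), 65, 91, 115), (np.float64(-33.5), 65, 91, 115), (np.float64(-33.0), 65, 90, 114), (np.float64(-32.5), 64, 90, 114), (np.float64(-32.0), 65, 90, 114), (np.float64(-31.5), 65, 90, 114), (np.float64(-31.0), 64, 90, 113), (np.float64(-30.5), 64, 89, 112), (np.float64(-30.0), 65, 90, 113), (np.float64(-29.5), 65, 90, 113), (np.float64(-29.0), 66, 92, 116), (np.float64(-28.5), 68, 95, 119), (np.float64(-28.0), 73, 102, 128), (np.float64(-27.5), 79, 111, 138), (np.float64(-27.0), 78, 112, 139), (np.float64(-26.5), 74, 109, 137), (np.float64(-26.0), 70, 106, 135), (np.float64(-25.5), 66, 102, 134), (np.float64(-25.0), 55, 86, 119), (np.float64(-24.5), 33, 53, 89), (np.float64(-24.0), 21, 35, 74), (np.float64(-23.5), 23, 38, 81), (np.float64(-23.0), 24, 41, 88), (np.float64(-22.5), 26, 44, 93), (np.float64(-22.0), 27, 46, 98), (np.float64(-21.5), 29, 49, 103), (np.float64(-21.0), 30, 51, 109), (np.float64(-20.5), 32, 54, 113)]
```

View pics/w6.png

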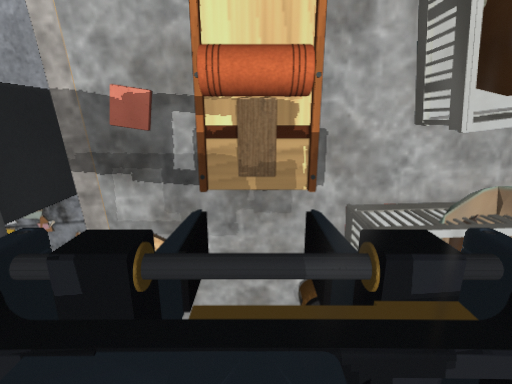

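The roller lies at (256,70) over the tape. The block sits flat at (257,137) across the trough, centred, with a gap of about 2 mm to the roller, and the gripper is clear. Handing it in.

```bash
python3 -c "
from workcell import env
print(env.job_done())"
```

```text
the job is handed in; nothing more can be done
None
```

The job is handed in at about 19 s: I measured the roller about 0.4 mm from the tape's centre, with readings no higher than about 7.6 N while rolling, and the block set flat behind it with a gap of about 2 mm; no verdict came back.

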